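Hold the splash-guard panel against its seal for clamping

ROBOT

A 6-joint arm with a two-finger parallel gripper is mounted at the origin on a cart in front of the work surface, level with it; the furniture and walls round the work are solid. World frame = base frame: x ahead of the robot, y to its left, z up, the work surface at z = 0. Lengths are in m, angles in rad, forces in N, time in s.
With the tool pointing down it reaches from about 0.375 to 0.9 m from the base axis. Payload 3.1 kg.
Tool frame: the origin (TCP) lies at the centre of the arm's flange, where the gripper is bolted on; the fingertips stand robot.tip_extent ahead of it and the grasp point (between the pads) lies 164 mm ahead of it (robot.tip_extent is the distance from the TCP to the fingertips, in m); z points along the fingers, y is the line along which they close (so a half turn about z gives the same grasp; the last joint's range is limited). The gripper opens to 87 mm and grips with 3 to 60 N. Pads are 19 mm wide; open, the fingers measure 117 mm over their backs; the gripper's body (75 mm by 190 mm) begins 51 mm behind the grasp point.
Start: joints at [0.962, 0.527, 1.433, -0, 1.181, -0.178], TCP at [0.261, 0.568, 0.405] pointing down, gripper open.
Joint ranges: [-3.08, 3.08], [-0.75, 2.2], [0.22, 2.44], [-1.43, 4.57], [0, 2.65], [-2.85, 2.85]. Speed limits (rad/s): [2.79, 2.79, 3.14, 3.14, 3.14, 3.14].

INTERFACE

Orientations are given as a unit quaternion [x, y, z, w].
In Python, from rig import get_obs, camera, hand_in, cut_out, robot gives the robot as it stands.
- The arm moves only by the tool step_arm, never from a script. Its argument "rows" is a list of rows, each a list of 6 numbers: the shift along the world's x, y, z in m, then the turn, a rotation vector about the world's x, y, z in degrees. A call has 1 to 12 rows; each row shifts and turns the commanded pose from where the row before left it; what a row does not reach is not made up. A row lasts 1/8 s, in which the tool goes at most 62.5 mm and 10.7 degrees, less where a joint would pass 70% of its speed; a pose out of reach is approached as far as the arm can. A call is refused whole if a number of a shift passes 0.0625 or a number of a turn 10.7, either way. A call with a gripper value outside its range is refused whole. "jaw" is the finger opening in m, from 0 to 0.087, set as the call begins (left out, the last holds). The fingers move at their own pace and stop on an object; "squeeze" is the grip in N (left out, the last holds). Time passes only in rows, so rows that do not move let the fingers close. It gives the time, the measured TCP pose, the force, the opening and the grip force at its end, in the units of the state.
- get_obs(): the state, without advancing time (a new reading comes with each control period).
- camera(name): name is "side" or "top"; returns a dict with "pixels" (480x640x3 uint8, blue, green, red), "depth" (480x640 float32, m along the optical axis (not along the pixel's ray), 0 where there is no reading), "fov_y" (degrees; the focal length in pixels is half the picture's height over the tangent of half this angle, whatever the lens; pixels are square), "cx", "cy" (the principal point, pixels), "k1" (the pictures are not rectified: a ray, as slopes to the right and down, at radius r is drawn at 1 + k1 r^2 times it, then the intrinsics apply), "extrinsics" (4x4, takes a point from camera to world coordinates). Camera axes: x right, y up, looking along -z (the intrinsics and any distortion apply to the point x, -y, -z); pixel columns grow to the right and rows downward; lengths in m; the calibration is good to about 2 mm. A picture is of the moment at which its call begins.
- hand_in(): hands the job in; it is judged then, once.
Trained networks look in the newest picture that a camera, given by its name, has taken for a name from the list of things; names that differ only in an ending like _2 or _b are one class to them, and where a whole thing is asked for, a point or a joint stands for the part that bears it (a point fixed in the world has none). Each returns a list of dicts, best first, with "confidence" (0 to 1); they miss things now and then, are a little off and sometimes report something else, mostly with a low value. They report only what shows in the picture. A call takes as long as a camera call.
- cut_out(label, camera): "region" (480x640 bool, what is visible of it) and "extent" ([centre column, centre row, width, height] in pixels, round what is visible of it).
The state is a dict: "time": time; "q": joint angles; "joint_velocities": joint speeds; "joint_torque": joint torques, N m; "position": TCP position; "tool_rot": TCP orientation; "ft_force": force on the tool from outside, world axes, zero at the start; "moment": the same for the moment, N m; "grip_width": finger opening in m; "grip_force": force on a finger pad.
Only numpy, scipy, OpenCV 4.12 (cv2) and the standard library are available. Lean on these libraries where they do the work, as an engineer would, in place of code of your own. Each camera call takes 0.05 s, during which the arm holds its last target. There are 200 camera calls.

TASK

Take the washed splash-guard panel out of the drying rack and stand it upright on the floor of the clamp channel's slot, not yet touching the rubber bulb seal on the end post. Then slide it along the slot into the seal until the seal is squashed to about half (about 10 N; well short of flat) and finish while still gripping it and pressing steadily like that, upright and down on the slot's floor, so that I can tighten the clamp screws; do not disturb the mug, mill, shaker and hex key standing or lying nearby.

Things in the scene. Friction and masses are not known exactly. Their poses are not given: they have to be found in the camera images.
- panel: loose upright splash-guard panel, matt blue-green, 0.2 to 0.4 kg: 160 mm long (own x), 8 mm thick (y), 150 mm high (z). Origin: centre of its underside. Grip its top 20 mm, a dark metal trim 12 mm thick, near the middle of its length. Both ends alike. Starts standing in the rack's middle gap, along the rack's x
- rack: fixed drying rack: wooden base 150 x 112 x 12 mm with six steel wire hoops, 104 mm long along x, tops 73 mm above the worktop. The middle gap (own y = 0) is 11 mm wide. Origin: centre of its underside. The panel's underside stands 12 mm above it; lift the panel over 70 mm straight up to clear the hoops
- channel: aluminium clamp channel, fixed: open-topped slot along own x from -106 to +84 mm, 12 mm wide about y = 0, jaws 25 mm high, flared lips to 31 mm, clamp-screw heads on the -y jaw out to y = -15 mm. At +x (away from the robot) a post 163 mm high, front face at x = 90 mm. Origin at worktop height, right below the panel's origin when the panel's end just touches the free seal
- slot_floor (a point): middle of the slot's floor, 4 mm above the channel's origin: the panel's underside (its origin) comes to this height when it stands in the slot. The slot has a slippery black nylon liner, so the panel slides in it with hardly any friction and nearly all of the push reaches the seal
- bulb_seal: black rubber bulb seal, an upright strip 10 mm wide that stands 10 mm out of the post's front face towards the slot, from 31 to 157 mm above the worktop. Origin inside the post
- seal_nose (a point): front of the bulb seal, the line that the panel's end meets, at 94 mm above the worktop; unsqueezed it lies at the channel's x = +80 mm, y = 0, and it moves towards +x as the seal is squeezed
- seal_squeeze (a joint): how far the bulb seal is squeezed towards the post along the channel's +x: 0 free, 0.005 half squashed, 0.010 flat. It pushes back with 2 N per mm (10 N at 0.005)
- mug: white mug, bystander, 83 mm wide with the handle 119 mm, 70 mm high, origin at its underside
- pepper_mill: dark wooden pepper mill, bystander, 58 mm diameter, 150 mm high, origin at the centre of its underside
- salt_shaker: glass salt shaker with grey cap, bystander, 44 mm diameter, 90 mm high, origin at the centre of its underside
- hex_key: small dark L-shaped hex key, bystander, 85 x 29 mm, 5 mm thick, lying flat on the worktop to the left (+y) of the channel; origin near the middle of its long arm

How it is judged:
By the outcome, as a careful person would: the job done as asked, in the order asked, and still so for the second after the job is handed in, while the arm keeps its last pose, push and grip.
It also fails if it takes over 58 s, if anything falls off the work surface, if the arm or the gripper's body presses on something with over 40 N, if the wrist force passes 120 N, or if a joint passes its speed limit or range.

## Working session

There is one attempt and no reset: what is moved stays moved. The work goes in short steps, Python scripts to look and compute and a tool call to move; the robot and the scene stay as the last step left them, time stands still between calls to the robot, and variables do not carry over. Pictures are saved under pics/ and viewed, at most 10 in all, crops included, and the job is handed in when it is done.

Besides the shell and the picture viewer there is one more tool, called in YAML: its name, and indented under it one key for each argument. step_arm: Moves the arm, as the interface text tells. Its arguments: {"type":"object","properties":{"rows":{"type":"array"},"jaw":{"type":"number"},"squeeze":{"type":"number"}},"required":["rows"]}

```bash
mkdir -p pics
cat > h.py <<'E'
import numpy as np, cv2
from rig import get_obs, camera, hand_in, cut_out, robot
def cloud(c):
    h,w=c["depth"].shape; f=h/2/np.tan(np.radians(c["fov_y"])/2)
    K=np.array([[f,0,c["cx"]],[0,f,c["cy"]],[0,0,1.]])
    v,u=np.mgrid[:h,:w]; p=np.stack([u,v],-1).reshape(-1,1,2).astype(np.float64)
    n=cv2.undistortPoints(p,K,np.array([c["k1"],0,0,0,0.])).reshape(h,w,2)
    d=c["depth"]; P=np.stack([n[...,0]*d,-n[...,1]*d,-d],-1)
    E=np.array(c["extrinsics"]); return P@E[:3,:3].T+E[:3,3]
E
python3 - <<'E'
from h import *
print(robot.tip_extent, get_obs())
for n in("top","side"):
    c=camera(n);cv2.imwrite(f"pics/{n}0.png",c["pixels"]);W=cloud(c)
    print(n,np.round(c["extrinsics"],3).tolist(),c["fov_y"],c["k1"])
    for l in("panel","rack","channel","bulb_seal","mug","pepper_mill","salt_shaker","hex_key"):
        for r in cut_out(l,n)[:2]:
            m=r["region"]&(c["depth"]>0);p=W[m]
            if len(p):print(l,round(r["confidence"],2),np.round(r["extent"]),np.round(np.percentile(p,[2,50,98],axis=0),3).tolist())
E
```

```text
0.1822 {'time': 0.0, 'q': array([ 9.61474694e-01,  5.28486049e-01,  1.43390592e+00,  2.02645213e-06,
        1.18137671e+00, -1.78505981e-01]), 'joint_velocities': array([-0.00056191,  0.00042374,  0.0022983 ,  0.00067938,  0.00072296,
        0.00147594]), 'joint_torque': array([ 9.82823985e-05, -4.40037847e+01, -1.76592404e+01,  6.31107646e-02,
        5.83659403e-02, -1.68587753e-04]), 'position': array([0.26078579, 0.56761779, 0.40375783]), 'tool_rot': array([ 2.13746097e-01,  9.76888644e-01, -1.00432770e-03, -4.18450826e-04]), 'ft_force': array([ 0.93309434,  0.8247312 , -0.7049136 ]), 'moment': array([-0.00927394, -0.03542926, -0.03985448]), 'grip_force': 0.0, 'grip_width': 0.08688046096128364}
top [[-0.104, 0.974, -0.2, 0.319], [-0.995, -0.101, 0.025, 0.083], [0.004, 0.202, 0.979, 1.184], [0.0, 0.0, 0.0, 1.0]] 48.53223752660975 0.012840426720503626
panel 0.87 [421. 247.  24.  86.] [[0.396, -0.154, 0.024], [0.471, -0.143, 0.132], [0.549, -0.137, 0.166]]
rack 0.72 [415. 260.  53.  66.] [[0.395, -0.199, 0.006], [0.465, -0.124, 0.014], [0.539, -0.09, 0.076]]
channel 0.97 [257. 257
[... 894 characters left out ...]
0.] [[0.389, 0.179, 0.0], [0.545, 0.206, 0.025], [0.602, 0.236, 0.162]]
bulb_seal 0.54 [300. 275.   9.  67.] [[0.554, -0.087, 0.0], [0.572, 0.197, 0.098], [0.578, 0.204, 0.157]]
mug 0.95 [373. 272.  38.  43.] [[0.362, 0.007, 0.001], [0.404, 0.08, 0.046], [0.452, 0.099, 0.07]]
mug 0.67 [332. 219.  62.  55.] [[0.399, -0.152, 0.015], [0.478, -0.144, 0.097], [0.552, -0.136, 0.162]]
pepper_mill 0.94 [273. 256.  26.  70.] [[0.609, -0.231, 0.004], [0.636, 0.07, 0.104], [0.657, 0.079, 0.145]]
salt_shaker 0.8 [275. 283.  25.  45.] [[0.606, 0.118, 0.004], [0.625, 0.133, 0.046], [0.643, 0.141, 0.089]]
hex_key 0.66 [353. 336.  45.   5.] [[0.437, 0.251, 0.0], [0.473, 0.263, 0.004], [0.518, 0.273, 0.006]]
```

Run:
```python
from h import *
t=cv2.imread("pics/top0.png")[140:370,190:490];s=cv2.imread("pics/side0.png")[160:380,200:460]
t=cv2.resize(t,(780,598),interpolation=cv2.INTER_CUBIC);s=cv2.resize(s,(709,600))
cv2.imwrite("pics/t.png",t);cv2.imwrite("pics/s.png",s)
def fit(p):
    r=cv2.fitLine(p.astype(np.float32),cv2.DIST_HUBER,0,.001,.001).ravel();return r
def pick(n,l,lo,hi,cl):
    c=cl[n]; W=c[1]; m=c[2][l]&(c[0]["depth"]>0)&(W[...,2]>lo)&(W[...,2]<hi); return W[m]
cl={}
for n in("top","side"):
    c=camera(n);cl[n]=(c,cloud(c),{l:cut_out(l,n)[0]["region"] for l in("panel","channel")})
for n in cl:
  for l,lo,hi in(("panel",.15,.175),("panel",.09,.13),("channel",.018,.04),("channel",.15,.17)):
    p=pick(n,l,lo,hi,cl)
    if len(p)>10:
      r=fit(p[:,:2]);d=r[:2]*np.sign(r[0]);q=(p[:,:2]-r[2:])
      a=q@d;b=q@[-d[1],d[0]]
      f=lambda x:np.round(np.percentile(x,[1,50,99]),4)
      print(n,l,lo,len(p),"yaw",np.degrees(np.arctan2(d[1],d[0])),"pt",r[2:],"along",f(a),"across",f(b),"z",f(p[:,2]))
# channel profile, all points near
W=np.concatenate([cl[n][1][cl[n][0]["depth"]>0] for n in cl])
for x0 in np.arange(.38,.62,.02):
    p=W[(abs(W[:,0]-x0)<.01)&(W[:,1]>.15)&(W[:,1]<.25)&(W[:,2]>.02)&(W[:,2]<.036)]
    if len(p):print(round(x0,2),len(p),np.round(np.percentile(p[:,1],[2,10,50,90,98]),4))
p=W[(W[:,0]>.5)&(W[:,0]<.62)&(W[:,1]>.15)&(W[:,1]<.25)&(W[:,2]>.158)&(W[:,2]<.18)]
print("posttop",len(p),np.round(np.percentile(p,[2,50,98],axis=0),4).tolist())
```

```text
top panel 0.15 577 yaw -3.547151 pt [ 0.46257624 -0.14460477] along [-0.0674  0.0081  0.0878] across [-0.0072  0.0001  0.0053] z [0.1508 0.1622 0.1667]
top panel 0.09 310 yaw -3.5041673 pt [ 0.46459636 -0.14218166] along [-0.071   0.0047  0.0852] across [-0.0023 -0.      0.001 ] z [0.0904 0.1108 0.1294]
top channel 0.018 610 yaw -10.220742 pt [0.46036163 0.2165106 ] along [-0.0778  0.015   0.1218] across [-0.0192  0.0009  0.008 ] z [0.0185 0.029  0.0364]
top channel 0.15 199 yaw -7.4745703 pt [0.5811412  0.19124062] along [-0.0164  0.0005  0.0135] across [-0.0136 -0.0001  0.0139] z [0.1516 0.1637 0.1684]
side panel 0.15 362 yaw -3.7072861 pt [ 0.4557683  -0.14154589] along [-0.0581  0.022   0.0995] across [-0.0092  0.0001  0.0052] z [0.1501 0.1575 0.1635]
side panel 0.09 910 yaw -3.6827214 pt [ 0.4550418  -0.14281963] along [-0.0578  0.0203  0.0999] across [-0.0052 -0.      0.0047] z [0.0907 0.1101 0.1296]
side channel 0.018 1243 yaw -7.8325505 pt [0.49640623 0.21197404] along [-0.1124 -0.008   0.1017] across [-0.0187  0.0014  0.0083] z [0.0183 0.0261 0.0384]
side channel 0.15 180 yaw 12.096264 pt [0.5888682  0.20014918] along [-0.0225 -0.0039  0.0102] across [-0.0214  0.0007  0.0085] z [0.1502 0.1599 0.1644]
0.38 69 [0.2122 0.2136 0.2184 0.235  0.2359]
0.4 173 [0.2088 0.2107 0.2177 0.2326 0.2345]
0.42 172 [0.2066 0.2077 0.2224 0.2289 0.2317]
0.44 166 [0.2032 0.2049 0.2213 0.2262 0.2279]
0.46 174 [0.198  0.2    0.2168 0.2229 0.2239]
0.48 169 [0.1951 0.1977 0.2136 0.2195 0.2207]
0.5 164 [0.1928 0.1945 0.2104 0.216  0.2174]
0.52 165 [0.1901 0.1911 0.198  0.2126 0.2147]
0.54 169 [0.1842 0.1868 0.1948 0.2095 0.2112]
0.56 149 [0.1831 0.1851 0.2017 0.2061 0.208 ]
0.58 82 [0.1787 0.1826 0.2032 0.2053 0.2057]
0.6 37 [0.1924 0.1993 0.2014 0.2035 0.205 ]
posttop 285 [[0.5685, 0.1768, 0.1584], [0.5849, 0.193, 0.1636], [0.5981, 0.2056, 0.1676]]
```

View pics/t.png

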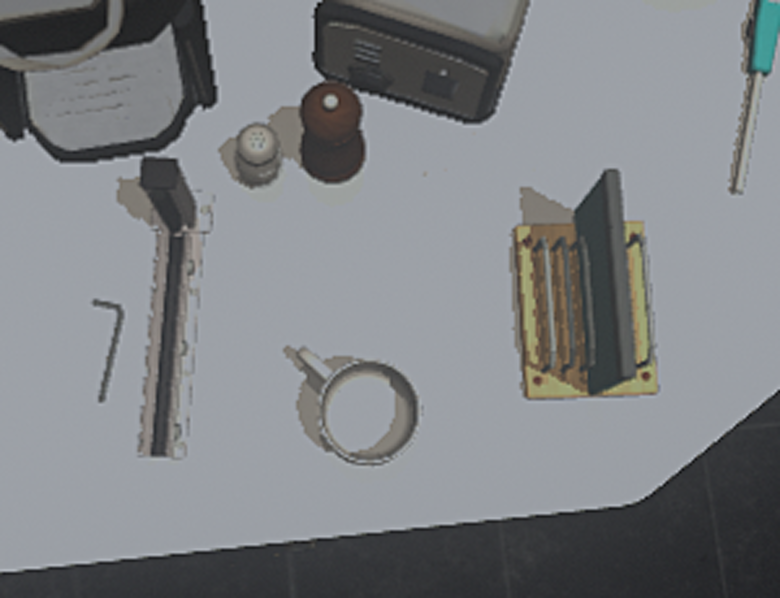

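View pics/s.png

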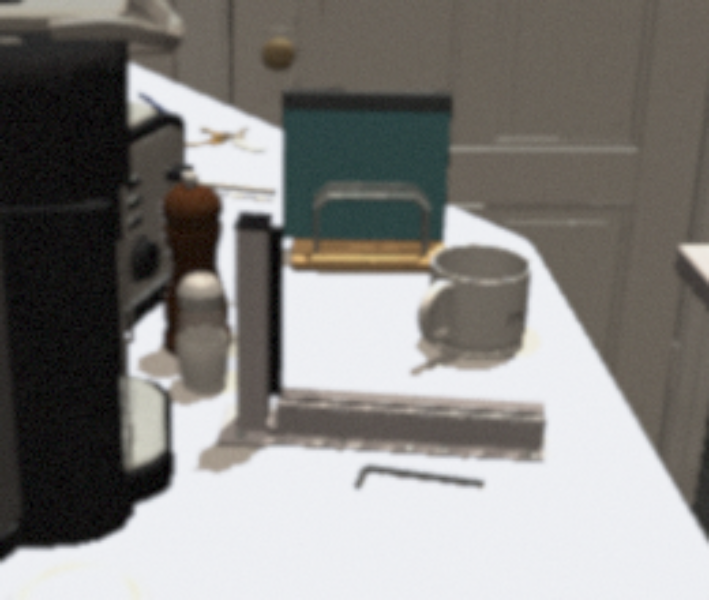

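The top view shows the dark slot running from crop (162,455) to (178,235), with the post at (165,180). The panel's trim runs from (612,172) to (625,380) in the rack. The side view agrees. Next I'll refine the slot axis and start towards the panel.

Run:
```python
from h import *
c=camera("top");W=cloud(c);g=c["pixels"].max(2).astype(int);d=c["depth"]
E=np.array(c["extrinsics"]);C=E[:3,3]
ray=W-C
def at(z): return C+ray*((z-C[2])/ray[...,2])[...,None]
out=[]
for r in range(236,312,3):
    seg=g[r,240:275]; k=np.argmin(seg)+240
    dark=np.where(seg<np.median(seg)*.55)[0]+240
    dep=[round(W[r,j,2],3) for j in range(k-2,k+3)]
    # halfway threshold edges
    if r%12==8: print(r,g[r,246:268],dark,dep)
    # darkness-weighted centroid near k
    w=np.clip(140-g[r,k-4:k+5],0,None); cc=(w*np.arange(k-4,k+5)).sum()/w.sum()
    j=int(cc);f=cc-j
    out.append([*( (1-f)*at(.02)[r,j]+f*at(.02)[r,j+1])[:2]])
o=np.array(out);l=cv2.fitLine(o.astype(np.float32),cv2.DIST_HUBER,0,.001,.001).ravel()
s=l[1]/l[0];print("slot yaw",np.degrees(np.arctan(s)),"y at x=.48:",l[3]+s*(.48-l[2]),"x=.56",l[3]+s*(.56-l[2]))
# x of post front/ seal from side: seal points
cs=camera("side");Ws=cloud(cs)
m=cut_out("bulb_seal","side")
m=m[0]["region"]&(cs["depth"]>0)
p=Ws[m];p=p[(p[:,1]>.15)&(p[:,2]>.04)&(p[:,2]<.155)];print("seal",len(p),np.percentile(p,[2,10,50,90],axis=0).round(4).tolist())
t=np.radians(-9.5);ax=np.array([np.cos(t),np.sin(t)])
A=np.concatenate([Ws[cs["depth"]>0],W[d>0]])
q=A[:,:2]-[.48,.2065];a=q@ax;b=q@[-ax[1],ax[0]]
m=(abs(b)<.03)&(A[:,2]>.1)&(A[:,2]<.16)&(a<.2)&(a>-.15);print("post+seal along",np.percentile(a[m],[1,3,10,50,97]).round(4),"b",np.percentile(b[m],[2,98]).round(4))
m=(abs(b)<.025)&(A[:,2]>.015)&(A[:,2]<.035)&(a<.2);print("chan start",np.percentile(a[m],[0.5,1,2,99]).round(4))
```

```text
236 [166 166 170 159 106 125 140 126 120  52  60  65  62  59  77 117 141 139
 159 156 151 151] [255 256 257 258 259 260] [np.float64(0.031), np.float64(0.026), np.float64(0.024), np.float64(0.005), np.float64(0.005)]
248 [167 170 164 128 127 142 138 128  54  65  71  65  63  87 132 154 138 163
 170 166 161 168] [254 255 256 257 258 259] [np.float64(0.032), np.float64(0.026), np.float64(0.019), np.float64(0.008), np.float64(0.007)]
260 [167 165 162 127 140 131 102  54  65  72  68  67  95 131 154 139 163 169
 166 164 168 167] [253 254 255 256 257] [np.float64(0.027), np.float64(0.023), np.float64(0.025), np.float64(0.003), np.float64(0.007)]
272 [164 155 132 142 132 104  55  68  72  69  68  95 134 158 125 113 151 171
 165 169 167 166] [252 253 254 255 256] [np.float64(0.032), np.float64(0.03), np.float64(0.023), np.float64(0.007), np.float64(0.01)]
284 [153 125 144 135 107  54  67  73  68  68  95 134 155 140 160 150 150 159
 170 168 167 166] [251 252 253 254 255] [np.float64(0.028), np.float64(0.027), np.float64(0.022), np.float64(0.006), np.float64(0.007)]
296 [134 144 136 108  57  70  72  70  70  97 135 150 126 164 169 166 166 168
 167 167 167 166] [250 251 252 253 254] [np.float64(0.031), np.float64(0.024), np.float64(0.016), np.float64(0.005), np.float64(0.005)]
308 [143 136 108  55  69  73  68  70  96 136 149  98 124 153 172 166 168 167
 167 167 166 166] [249 250 251 252 253] [np.float64(0.029), np.float64(0.027), np.float64(0.016), np.float64(0.007), np.float64(0.005)]
slot yaw -9.342146 y at x=.48: 0.21057622 x=.56 0.19741529
seal 317 [[0.5666, 0.1932, 0.0419], [0.5669, 0.1947, 0.0519], [0.5709, 0.1971, 0.0991], [0.5762, 0.1989, 0.1417]]
post+seal along [0.0848 0.0858 0.0887 0.1008 0.1986] b [-0.0155  0.0165]
chan start [-0.0988 -0.098  -0.0958  0.1858]<stdin>:5: RuntimeWarning: divide by zero encountered in divide
<stdin>:5: RuntimeWarning: invalid value encountered in multiply
```

step_arm:
  rows:
    - [0.03,-0.06,0,0,0,7]
    - [0.03,-0.06,0,0,0,7]
    - [0.03,-0.06,0,0,0,7.1]
    - [0.03,-0.06,0,0,0,0]
    - [0.03,-0.06,0,0,0,0]
    - [0.03,-0.06,0,0,0,0]
    - [0.02,-0.06,0,0,0,0]
    - [0.014,-0.06,0,0,0,0]
    - [0,-0.06,0,0,0,0]
    - [0,-0.06,0,0,0,0]
    - [0,-0.06,0,0,0,0]
    - [0,-0.053,0,0,0,0]
  jaw: 0.06

```text
time: 2.85
position: [0.4623, -0.1221, 0.4051]
tool_rot: [0.032, 0.999, -0.0, 0.001]
ft_force: [0.3, -0.9, 0.6]
grip_width: 0.0602
grip_force: 0.0
```

step_arm:
  rows:
    - [0.012,-0.0244,0,0,0,0]
    - [0,0,-0.02,0,0,0]
    - [0,0,-0.03,0,0,0]
    - [0,0,-0.03,0,0,0]
    - [0,0,-0.01,0,0,0]
    - [0,0,0,0,0,0]
    - [0,0,0,0,0,0]

```text
time: 3.72
position: [0.4749, -0.1444, 0.3157]
tool_rot: [0.031, 1.0, -0.001, 0.001]
ft_force: [0.5, -0.6, -0.5]
grip_width: 0.06
grip_force: 0.0
```

step_arm:
  rows:
    - [0,0,0,0,0,0]
    - [0,0,0,0,0,0]
    - [0,0,0,0,0,0]
    - [0,0,0,0,0,0]
    - [0,0,0,0,0,0]
    - [0,0,0,0,0,0]
  jaw: 0
  squeeze: 10

```text
time: 4.47
position: [0.4744, -0.1443, 0.3147]
tool_rot: [0.031, 1.0, -0.0, -0.0]
ft_force: [-0.5, -0.5, 0.5]
grip_width: 0.0122
grip_force: 10.0
```

step_arm:
  rows:
    - [0,0,0,0,0,0]
    - [0,0,0,0,0,0]
    - [0,0,0.01,0,0,0]
    - [0,0,0.015,0,0,0]
    - [0,0,0.02,0,0,0]
    - [0,0,0.02,0,0,0]
    - [0,0,0.02,0,0,0]
    - [0,0,0.02,0,0,0]
    - [0,0,0.015,0,0,0]
    - [0,0,0,0,0,0]
    - [0,0,0,0,0,0]
  squeeze: 55

```text
time: 5.85
position: [0.474, -0.1438, 0.4342]
tool_rot: [0.031, 1.0, 0.001, -0.001]
ft_force: [0.4, -0.6, -2.6]
grip_width: 0.0114
grip_force: 54.8
```

```bash
cat >> h.py <<'E'
def axes(n="side",lo=0.05,hi=.25):
    c=camera(n);W=cloud(c)
    r=cut_out("panel",n)
    if not r: return None
    m=cv2.erode(r[0]["region"].astype(np.uint8),np.ones((3,3)))>0
    m&=(c["depth"]>0)
    o=get_obs();p=W[m];zt=o["position"][2]-.164+.01
    b=p[(p[:,2]<zt-.03)&(p[:,2]>zt-.14)]
    # face plane fit: y = a + s x + k z
    A=np.c_[np.ones(len(b)),b[:,0]-o["position"][0],b[:,2]-zt]
    w=np.ones(len(b))
    for _ in range(10):
        k=np.linalg.lstsq(A*w[:,None],b[:,1]*w,rcond=None)[0];w=1/(1+(np.abs(b[:,1]-A@k)/.002)**2)
    print(n,"conf",round(r[0]["confidence"],2),len(b),"TCP",o["position"].round(4),"face y-TCPy",(k[0]-o["position"][1]).round(4),"yaw",np.degrees(np.arctan(k[1])).round(2),"lean deg",np.degrees(np.arctan(k[2])).round(2),"x",np.percentile(p[:,0],[1,99]).round(4),"z",np.percentile(p[:,2],[1,99]).round(4))
    return c,W,m
E
python3 - <<'E'
from h import *
for n in("side","top"):
    c,W,m=axes(n);cv2.imwrite(f"pics/{n}1.png",c["pixels"])
im=np.hstack([cv2.resize(cv2.imread("pics/top1.png")[140:340,230:480],(400,320)),cv2.resize(cv2.imread("pics/side1.png")[120:320,220:470],(400,320))])
cv2.imwrite("pics/a1.png",im);print(get_obs()["tool_rot"],get_obs()["ft_force"])
E
```

```text
side conf 0.88 2610 TCP [ 0.4741 -0.144   0.4339] face y-TCPy 0.0038 yaw -3.56 lean deg 0.72 x [0.3995 0.5506] z [0.1358 0.279 ]
top conf 0.52 18 TCP [ 0.4742 -0.1441  0.434 ] face y-TCPy 0.4131 yaw -29.99 lean deg 11.09 x [0.563 0.57 ] z [0.0574 0.1605]
[ 3.12894159e-02  9.99509934e-01  4.79897992e-04 -7.96008279e-04] [-0.98513434 -0.23754395 -3.7196606 ]
```

View pics/a1.png

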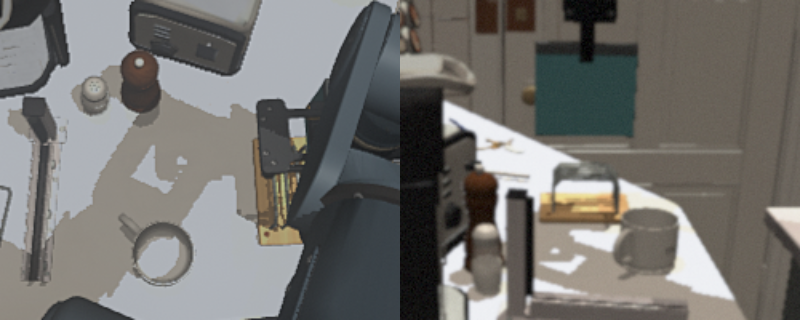

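The panel hangs upright, gripped at mid-length (side half: trim around column 585). The top camera's view of it is blocked by the arm. Now I'll carry it over the slot.

step_arm:
  rows:
    - [0,0.02,0,0,0,0]
    - [0,0.035,0,0,0,0]
    - [0,0.04,0,0,0,-1]
    - [0,0.045,0,0,0,-1]
    - [0,0.045,0,0,0,-1]
    - [-0.002,0.045,0,0,0,-1]
    - [-0.002,0.04,0,0,0,-1]
    - [-0.002,0.04,0,0,0,-0.8]
    - [0,0.03,0,0,0,0]
    - [0,0.016,0,0,0,0]
    - [0,0,-0.03,0,0,0]
    - [0,0,-0.03,0,0,0]

```text
time: 7.55
position: [0.4681, 0.2122, 0.3743]
tool_rot: [0.081, 0.997, 0.0, 0.0]
ft_force: [0.7, 0.6, -3.5]
grip_width: 0.0118
grip_force: 54.8
```

step_arm:
  rows:
    - [0,0,0,0,0,0]
    - [0,0,0,0,0,0]
    - [0,0,0,0,0,0]

```text
time: 7.92
position: [0.469, 0.2118, 0.3761]
tool_rot: [0.082, 0.997, 0.0, 0.001]
ft_force: [-0.4, -0.1, -3.9]
grip_width: 0.0114
grip_force: 54.8
```

Run:
```python
from h import *
c,W,m=axes("side")
print(get_obs()["tool_rot"],get_obs()["ft_force"])
cv2.imwrite("pics/side2.png",cv2.resize(c["pixels"][150:350,220:460],(720,600),interpolation=cv2.INTER_CUBIC))
c=camera("top");cv2.imwrite("pics/top2.png",cv2.resize(c["pixels"][170:330,200:400],(750,600),interpolation=cv2.INTER_CUBIC))
```

```text
side conf 0.82 4692 TCP [0.4687 0.2118 0.3759] face y-TCPy 0.0042 yaw -9.38 lean deg 0.86 x [0.3953 0.5467] z [0.078  0.2231]
[8.18813116e-02 9.96641379e-01 3.29837529e-04 1.14145599e-03] [ 0.01246863  0.41991812 -2.83341855]
```

View pics/side2.png

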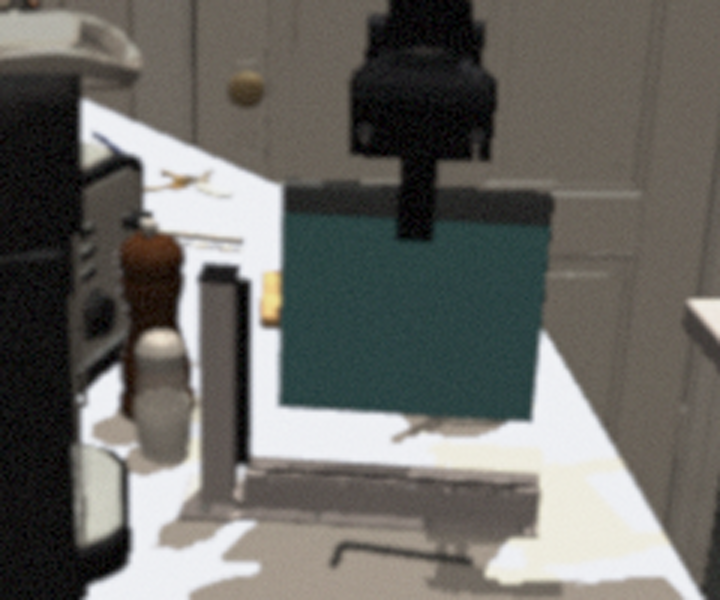

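View pics/top2.png

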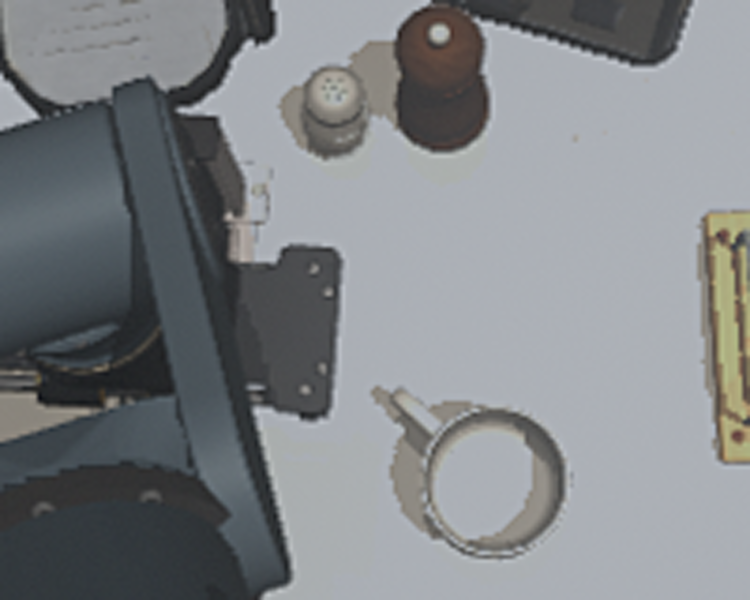

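The panel is parallel to the slot: its front edge is at column 285 and the seal at 245, both in the side view. Before inserting, I'll check the slot's lateral position against the post.

Run:
```python
from h import *
t=np.radians(-9.38);ax=np.array([np.cos(t),np.sin(t)]);nn=np.array([-ax[1],ax[0]])
tc=camera("top");C=np.array(tc["extrinsics"])[:3,3]
g=cv2.cvtColor(cv2.imread("pics/top0.png"),cv2.COLOR_BGR2GRAY)
W=cloud({**tc,"depth":np.ones((480,640),np.float32)});ray=W-C
def b(r,col,z):
    P=C+ray[r,col]*((z-C[2])/ray[r,col,2]);q=P[:2]-[.48,.210];return np.round([q@ax,q@nn],4)
for r in(203,206,209,212):print(r,g[r,240:268],b(r,244,.163),b(r,258,.163))
cs=camera("side");Ws=cloud(cs);d=cs["depth"]>0
q=Ws[...,:2]-[.48,.210];a=q@ax;bb=q@nn
m=d&(a>.085)&(a<.14)&(abs(bb)<.04)&(Ws[...,2]>.045)&(Ws[...,2]<.15)
print("post side face b by a:")
for a0 in np.arange(.08,.13,.004):
    k=m&(abs(a-a0)<.002)
    if k.sum()>8:print(a0.round(3),k.sum(),np.percentile(bb[k],[10,50,90]).round(4))
m=d&(a>-.09)&(a<.07)&(bb>0)&(bb<.05)&(Ws[...,2]>.008)&(Ws[...,2]<.022);print("jaw outer b",np.percentile(bb[m],[10,50,90]).round(4))
k=d&(a>-.09)&(a<.07)&(abs(bb)<.03)&(Ws[...,2]>.027)&(Ws[...,2]<.036);print("lips b",np.histogram(bb[k],bins=np.arange(-.03,.031,.003)))
```

```text
203 [159 159 163 154  79  53  58  59  58  61  59  59  60  60  61  61  59  52
 101 165 163 160 159 158 159 159 158 159] [0.1117 0.0125] [ 0.1134 -0.0151]
206 [159 161 166 156  64  56  60  61  59  62  61  62  62  62  62  62  62  58
  57  86 134 166 160 159 159 158 158 159] [0.1056 0.0119] [ 0.1073 -0.0156]
209 [118 119 124 110  53  60  62  61  61  61  63  63  62  63  61  63  62  61
  68  75  82 133 167 161 159 159 158 159] [0.0996 0.0114] [ 0.1012 -0.0161]
212 [124 123 126 124 100  63  58  59  57  54  52  53  52  53  53  57  58  64
  78  76  76  69 106 163 159 156 153 154] [0.0935 0.0109] [ 0.0952 -0.0166]
post side face b by a:
0.088 98 [-0.0015  0.0008  0.0027]
0.092 105 [0.0012 0.003  0.0044]
0.096 122 [0.0003 0.0025 0.0105]
0.1 131 [0.0086 0.0101 0.0122]
0.104 102 [0.0086 0.0105 0.0123]
0.108 102 [0.009  0.0107 0.0121]
0.112 100 [0.0092 0.0106 0.012 ]
0.116 105 [0.0091 0.0105 0.0124]
0.12 49 [0.0095 0.0106 0.012 ]
jaw outer b [0.0059 0.0076 0.0094]
lips b (array([  0,   0,   0,   0,   3,  50, 128,  36,   0,   0,   0,   2,  75,
        71,   0,   0,   0,   0,   0,   0]), array([-3.0000000e-02, -2.7000000e-02, -2.4000000e-02, -2.1000000e-02,
       -1.8000000e-02, -1.5000000e-02, -1.2000000e-02, -9.0000000e-03,
       -6.0000000e-03, -3.0000000e-03, -6.9388939e-18,  3.0000000e-03,
        6.0000000e-03,  9.0000000e-03,  1.2000000e-02,  1.5000000e-02,
        1.8000000e-02,  2.1000000e-02,  2.4000000e-02,  2.7000000e-02,
        3.0000000e-02]))
```

step_arm:
  rows:
    - [0,-0.0018,-0.015,0,0,0]
    - [0,0,-0.015,0,0,0]
    - [0,0,-0.006,0,0,0]
    - [0,0,-0.004,0,0,0]
    - [0,0,-0.004,0,0,0]
    - [0,0,-0.004,0,0,0]
    - [0,0,0,0,0,0]
    - [0,0,0,0,0,0]

```text
time: 9.18
position: [0.4685, 0.21, 0.3269]
tool_rot: [0.082, 0.997, 0.0, 0.0]
ft_force: [-0.7, 0.3, -3.6]
grip_width: 0.0114
grip_force: 54.8
```

step_arm:
  rows:
    - [0,0,-0.004,0,0,0]
    - [0,0,-0.004,0,0,0]
    - [0,0,-0.004,0,0,0]
    - [0,0,-0.003,0,0,0]
    - [0,0,0,0,0,0]
    - [0,0,0,0,0,0]

```text
time: 9.93
position: [0.4685, 0.21, 0.3118]
tool_rot: [0.082, 0.997, 0.0, 0.0]
ft_force: [0.8, 0.2, -2.2]
grip_width: 0.0115
grip_force: 54.8
```

step_arm:
  rows:
    - [0,0,-0.002,0,0,0]
    - [0,0,-0.001,0,0,0]
    - [0,0,-0.001,0,0,0]
    - [0,0,0,0,0,0]
    - [0,0,0,0,0,0]

```text
time: 10.55
position: [0.4685, 0.21, 0.3078]
tool_rot: [0.082, 0.997, 0.0, 0.0]
ft_force: [1.0, 0.5, -2.9]
grip_width: 0.0113
grip_force: 54.8
```

Run:
```python
from h import *
axes("side")
F=[]
for i in range(6):
    camera("side") ;o=get_obs();F.append(np.r_[o["ft_force"],o["moment"]])
print(np.mean(F,0).round(2),np.std(F,0).round(2),get_obs()["position"])
```

```text
side conf 0.76 3596 TCP [0.4685 0.21   0.3078] face y-TCPy 0.0041 yaw -9.37 lean deg 0.9 x [0.3951 0.5444] z [0.0308 0.1547]
[-0.11  0.36 -2.98  0.02 -0.    0.  ] [0.66 0.43 0.5  0.02 0.03 0.03] [0.46841752 0.20997581 0.30777598]
```

step_arm:
  rows:
    - [0,0,-0.0005,0,0,0]
    - [0,0,-0.0005,0,0,0]
    - [0,0,0,0,0,0]
    - [0,0,0,0,0,0]

```text
time: 11.45
position: [0.4684, 0.21, 0.3067]
tool_rot: [0.082, 0.997, 0.0, 0.0]
ft_force: [0.1, -0.2, -2.4]
grip_width: 0.0115
grip_force: 54.8
```

step_arm:
  rows:
    - [0,0,-0.0005,0,0,0]
    - [0,0,0,0,0,0]
    - [0,0,0,0,0,0]

```text
time: 11.82
position: [0.4684, 0.2101, 0.3067]
tool_rot: [0.082, 0.997, 0.0, 0.0]
ft_force: [-1.7, 0.2, 4.4]
grip_width: 0.0113
grip_force: 54.8
```

step_arm:
  rows:
    - [0,0,-0.0005,0,0,0]
    - [0,0,0,0,0,0]
    - [0,0,0,0,0,0]

```text
time: 12.2
position: [0.4684, 0.2101, 0.3067]
tool_rot: [0.082, 0.997, 0.0, 0.0]
ft_force: [-1.7, -0.8, 7.9]
grip_width: 0.0112
grip_force: 54.8
```

It's on the floor: height stopped at 0.3067 as predicted, and the floor is taking load. Now I'll slide it towards the seal.

step_arm:
  rows:
    - [0.002,-0.0003,0.0003,0,0,0]
    - [0.002,-0.0003,0,0,0,0]
    - [0.002,-0.0004,0,0,0,0]
    - [0.002,-0.0003,0,0,0,0]
    - [0.002,-0.0003,0,0,0,0]
    - [0.002,-0.0004,0,0,0,0]
    - [0,0,0,0,0,0]
    - [0,0,0,0,0,0]

```text
time: 13.2
position: [0.4807, 0.2081, 0.3067]
tool_rot: [0.082, 0.997, 0.0, 0.001]
ft_force: [-1.3, 0.8, 6.7]
grip_width: 0.0115
grip_force: 54.8
```

```bash
cat >> h.py <<'E'
def ft(n=8):
    F=[]
    for i in range(n): camera("top");o=get_obs();F.append(np.r_[o["ft_force"],o["moment"]])
    F=np.mean(F,0);t=np.radians(-9.38)
    print("F",F.round(2),"along",round(F[0]*np.cos(t)+F[1]*np.sin(t),2),"across",round(-F[0]*np.sin(t)+F[1]*np.cos(t),2),"pos",o["position"].round(4),"t",o["time"])
E
python3 - <<'E'
from h import *
c,W,m=axes("side");ft()
cv2.imwrite("pics/side3.png",cv2.resize(c["pixels"][200:340,260:460],(800,560),interpolation=cv2.INTER_CUBIC))
E
```

```text
side conf 0.67 3632 TCP [0.4807 0.2081 0.3067] face y-TCPy 0.0042 yaw -9.46 lean deg 0.91 x [0.4071 0.5581] z [0.031  0.1538]
F [-1.28 -0.12  5.86  0.06  0.28  0.01] along -1.24 across -0.33 pos [0.4807 0.2081 0.3067] t 13.7
```

View pics/side3.png

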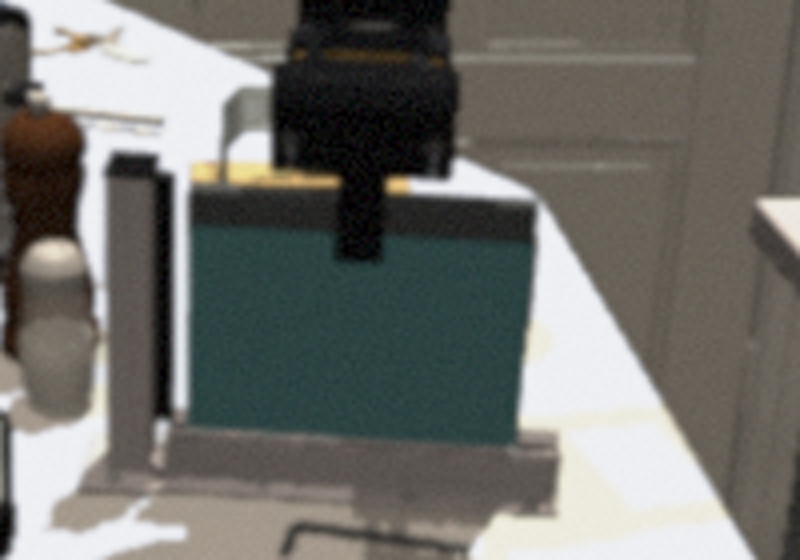

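The panel stands in the slot. Its front edge is at column 190 and the seal's front at 173, which leaves about 8 mm.

step_arm:
  rows:
    - [0.001,-0.0002,0,0,0,0]
    - [0.001,-0.0001,0,0,0,0]
    - [0.001,-0.0002,0,0,0,0]
    - [0.001,-0.0002,0,0,0,0]
    - [0.001,-0.0001,0,0,0,0]
    - [0,0,0,0,0,0]
    - [0,0,0,0,0,0]

```text
time: 14.58
position: [0.4855, 0.2073, 0.3067]
tool_rot: [0.082, 0.997, 0.0, 0.0]
ft_force: [-1.1, -0.4, 6.8]
grip_width: 0.0115
grip_force: 54.8
```

```bash
python3 -c "
from h import *
ft()"
```

```text
F [-1.5   0.39  6.23  0.05  0.32  0.01] along -1.54 across 0.14 pos [0.4855 0.2073 0.3067] t 14.975
```

step_arm:
  rows:
    - [0.001,-0.0002,0,0,0,0]
    - [0.001,-0.0002,0,0,0,0]
    - [0.001,-0.0001,0,0,0,0]
    - [0,0,0,0,0,0]
    - [0,0,0,0,0,0]

```text
time: 15.6
position: [0.4877, 0.2069, 0.3067]
tool_rot: [0.082, 0.997, 0.0, -0.001]
ft_force: [-5.0, 1.5, 7.7]
grip_width: 0.0112
grip_force: 54.8
```

```bash
python3 -c "
from h import *
ft()"
```

```text
F [-4.05  0.66  8.26  0.18  0.65  0.02] along -4.1 across -0.01 pos [0.4877 0.2069 0.3067] t 16.0
```

step_arm:
  rows:
    - [0.001,-0.0002,0,0,0,0]
    - [0.001,-0.0001,0,0,0,0]
    - [0.001,-0.0002,0,0,0,0]
    - [0.001,-0.0002,0,0,0,0]
    - [0,0,0,0,0,0]
    - [0,0,0,0,0,0]

```text
time: 16.75
position: [0.4902, 0.2065, 0.3067]
tool_rot: [0.082, 0.997, 0.0, -0.003]
ft_force: [-7.4, 2.0, 12.0]
grip_width: 0.0113
grip_force: 54.8
```

```bash
python3 -c "
from h import *
ft()"
```

```text
F [-8.01  2.05 11.5   0.39  1.19  0.03] along -8.24 across 0.72 pos [0.4902 0.2065 0.3067] t 17.15
```

step_arm:
  rows:
    - [0.001,-0.0002,0,0,0,0]
    - [0.001,-0.0001,0,0,0,0]
    - [0.0006,-0.0001,0,0,0,0]
    - [0,0,0,0,0,0]
    - [0,0,0,0,0,0]

```text
time: 17.77
position: [0.4918, 0.2062, 0.3067]
tool_rot: [0.082, 0.997, -0.0, -0.005]
ft_force: [-11.1, 2.9, 13.3]
grip_width: 0.0116
grip_force: 54.8
```

```bash
python3 -c "
from h import *
from scipy.spatial.transform import Rotation as R
ft();c,W,m=axes('side');z=R.from_quat(get_obs()['tool_rot']).as_matrix();print('tool z',z[:,2].round(4))
cv2.imwrite('pics/side4.png',cv2.resize(c['pixels'][200:340,260:460],(800,560),interpolation=cv2.INTER_CUBIC))
"
```

```text
F [-10.87   3.02  14.02   0.53   1.59   0.04] along -11.22 across 1.21 pos [0.4918 0.2062 0.3067] t 18.175
side conf 0.9 3624 TCP [0.4918 0.2062 0.3067] face y-TCPy 0.0039 yaw -9.27 lean deg 0.92 x [0.4164 0.5686] z [0.0307 0.154 ]
tool z [-9.3e-03  6.0e-04 -1.0e+00]
```

View pics/side4.png

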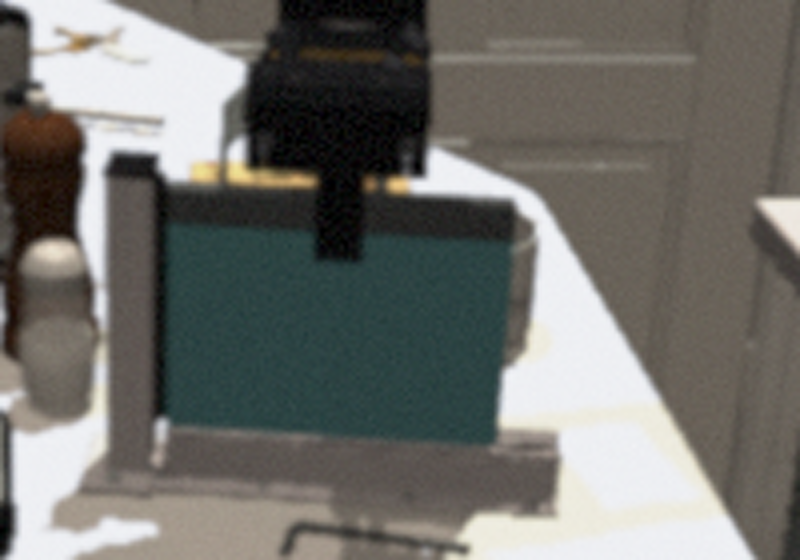

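The panel is upright on the floor with its end in the seal, whose front has moved from column 173 to about 165. I'll trim the slight wrist tilt of 0.5°, which also adds the last of the push.

step_arm:
  rows:
    - [0,0,0.0001,-0.03,-0.2,0]
    - [0,0,0.0001,-0.03,-0.2,0]
    - [0,0,0,0,0,0]
    - [0,0,0,0,0,0]
    - [0,0,0,0,0,0]

```text
time: 18.9
position: [0.4913, 0.2063, 0.3067]
tool_rot: [0.082, 0.997, -0.0, -0.002]
ft_force: [-12.6, 3.1, 13.7]
grip_width: 0.0114
grip_force: 54.8
```

```bash
python3 -c "
from h import *
from scipy.spatial.transform import Rotation as R
ft();c,W,m=axes('side');z=R.from_quat(get_obs()['tool_rot']).as_matrix();print('tool z',z[:,2].round(4))
"
```

```text
F [-11.39   3.36  14.09   0.61   1.8    0.06] along -11.78 across 1.46 pos [0.4913 0.2063 0.3067] t 19.3
side conf 0.63 3650 TCP [0.4913 0.2063 0.3067] face y-TCPy 0.0038 yaw -9.25 lean deg 0.8 x [0.4166 0.5686] z [0.03   0.1544]
tool z [-4.e-03 -4.e-04 -1.e+00]
```

step_arm:
  rows:
    - [0.0004,-0.0001,0.0001,-0.02,-0.15,0]
    - [0.0003,0,0,0,0,0]
    - [0,0,0,0,0,0]
    - [0,0,0,0,0,0]
    - [0,0,0,0,0,0]

```text
time: 20.02
position: [0.4915, 0.2062, 0.3067]
tool_rot: [0.082, 0.997, -0.0, -0.001]
ft_force: [-12.5, 4.3, 14.9]
grip_width: 0.0115
grip_force: 54.8
```

```bash
python3 -c "
from h import *
from scipy.spatial.transform import Rotation as R
ft();c,W,m=axes('side');z=R.from_quat(get_obs()['tool_rot']).as_matrix();print('tool z',z[:,2].round(4));ft()
for l in('mug','pepper_mill','salt_shaker','hex_key'):
    r=cut_out(l,'side');print(l,[(np.round(i['extent']),round(i['confidence'],2)) for i in r[:1]])
"
```

```text
F [-12.37   3.94  14.86   0.71   2.03   0.05] along -12.85 across 1.87 pos [0.4915 0.2063 0.3067] t 20.425
side conf 0.75 3623 TCP [0.4915 0.2063 0.3067] face y-TCPy 0.0038 yaw -9.24 lean deg 0.86 x [0.4176 0.5686] z [0.0302 0.1536]
tool z [-3.e-03 -7.e-04 -1.e+00]
F [-12.65   3.9   14.64   0.69   2.03   0.07] along -13.12 across 1.79 pos [0.4915 0.2062 0.3067] t 20.925
mug [(array([299., 274.,   5.,  63.]), 0.54)]
pepper_mill [(array([272., 254.,  24.,  68.]), 0.7)]
salt_shaker [(array([277., 281.,  24.,  46.]), 0.94)]
hex_key [(array([352., 335.,  50.,   4.]), 0.7)]
```

```bash
python3 -c "
from rig import hand_in
print(hand_in())"
```

```text
the job is handed in; nothing more can be done
None
```

I handed the job in with the panel upright on the slot floor, still gripped, pressing the seal about 4.9 mm (about 10 N, estimated from the wrist force less slot friction). The mill, shaker and hex key had not moved; the mug showed no contact but the detector missed it in the last check.

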